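Release the orange ball for the action shot

TASK

With the fingertips, press down the red paddle of the rig that holds the orange ball so that its gate lifts, and keep it down until the orange ball has rolled into its catch tray; then let the paddle come back up so that the gate drops shut. Do not touch either ball, leave the white ball's rig unpressed, and leave everything else on the counter where it stands; nothing is to be grasped or lifted.

Things in the scene. Friction and masses are not known exactly. Their poses are not given: they have to be found in the camera images.
- orange_rig: Fixed plywood rig holding the orange ball; both rigs look alike, either may be left or right. Base 320 x 120 x 12 mm. x runs from paddle to tray, z up; origin on the table at the middle of its width, level with the pivot. Lever along x at y = -35 mm, pivot 95 mm high between cheeks 104 mm high; the ball's lane beside it at y = +22 mm, x 20 to 170 mm. Never higher than 135 mm.
- orange_paddle (a point): Red plate on the near end of the lever of the orange ball's rig, 42 (along the lever) x 46 x 8 mm. Origin: centre of its top face, 126 mm above the table at rest, 87 mm fully down: it sinks 39 mm, nearly straight. The top face slopes 0.18 rad, free end high, at rest, and as much the other way when fully down.
- orange_lever (a joint): Rocking lever of the orange ball's rig, rad: 0 = at rest, gate shut; grows as the paddle goes down; 0.36 = stop, paddle fully down, gate lifted 39 mm. The ball passes under the gate above about 0.27. A spring returns it: about 2 N on the paddle at first, about 4 N fully down.
- orange_ball_center (a point): Centre of the orange wooden ball, 32 mm across, loose, waiting in its lane behind a clear plastic gate tongue 16 mm wide (about 59 mm above the table, 91 mm past the pivot). Once the gate is up it rolls in about a second into the rig's grey tray, whose floor middle is at x = 222, y = 5, z = 6 mm in the rig's frame (inside 92 x 102 mm, walls 34 mm high, the far one 60 mm); in the tray its centre is 22 mm above the table.
- white_rig: Fixed plywood rig holding the white ball; both rigs look alike, either may be left or right. Base 320 x 120 x 12 mm. x runs from paddle to tray, z up; origin on the table at the middle of its width, level with the pivot. Lever along x at y = -35 mm, pivot 95 mm high between cheeks 104 mm high; the ball's lane beside it at y = +22 mm, x 20 to 170 mm. Never higher than 135 mm.
- white_paddle (a point): Red plate on the near end of the lever of the white ball's rig, 42 (along the lever) x 46 x 8 mm. Origin: centre of its top face, 126 mm above the table at rest, 87 mm fully down: it sinks 39 mm, nearly straight. The top face slopes 0.18 rad, free end high, at rest, and as much the other way when fully down.
- white_lever (a joint): Rocking lever of the white ball's rig, rad: 0 = at rest, gate shut; grows as the paddle goes down; 0.36 = stop, paddle fully down, gate lifted 39 mm. The ball passes under the gate above about 0.27. A spring returns it: about 2 N on the paddle at first, about 4 N fully down.
- white_ball_center (a point): Centre of the white wooden ball, 32 mm across, loose, waiting in its lane behind a clear plastic gate tongue 16 mm wide (about 59 mm above the table, 91 mm past the pivot). Once the gate is up it rolls in about a second into the rig's grey tray, whose floor middle is at x = 222, y = 5, z = 6 mm in the rig's frame (inside 92 x 102 mm, walls 34 mm high, the far one 60 mm); in the tray its centre is 22 mm above the table.
- squeeze_bottle: Loose bystander: pink squeeze bottle with a darker pink cap, 38 mm across, 95 mm tall. Origin: centre of its underside.
- tumbler: Loose bystander: green glass tumbler, 66 mm across, 90 mm tall. Origin: centre of its underside.
- lens_cap: Loose bystander: grey lens cap, disc 64 mm across, 10 mm thick, lying flat. Origin: centre of its underside.
- film_can: Loose bystander: small white film can with a grey lid, 33 mm across, 50 mm tall. Origin: centre of its underside.
- tape_roll: Loose bystander: blue roll of tape lying flat, 92 mm across, 25 mm tall. Origin: centre of its underside.
- card_case: Loose bystander: yellow memory-card case, 70 x 48 x 14 mm, lying flat. Origin: centre of its underside.
- lens_brush: Loose bystander: small brush with a dark handle, 150 mm long, lying flat along its x, bristles towards +x. Origin: on the table near the middle of its length.
- orange_ball: The orange ball itself, 32 mm across; its own origin turns with it, so use its centre point above for its position.
- white_ball: The white ball itself, 32 mm across; its own origin turns with it, so use its centre point above for its position.

How it is judged:
By the outcome, as a careful person would: the job done as asked, in the order asked, and still so for the second after the job is handed in, with the robot touching nothing.
It also fails if it takes over 29 s, if anything falls off the work surface, if the arm or the gripper's body presses on something with over 40 N, if the wrist force passes 120 N, or if a joint passes its speed limit or range.

ROBOT

A 6-joint arm with a two-finger parallel gripper is mounted at the origin on the work surface. World frame = base frame: x ahead of the robot, y to its left, z up, the work surface at z = 0. Lengths are in mm, angles in rad, forces in N, time in s.
With the tool pointing down it reaches from about 350 to 975 mm from the base axis. Payload 7.1 kg.
Tool frame: the origin (TCP) lies between the finger pads; the fingertips stand 19 mm ahead of it and the grasp point (between the pads) is the TCP; z points along the fingers, y is the line along which they close (so a half turn about z gives the same grasp; the last joint's range is limited). The gripper opens to 88 mm and grips with 3 to 60 N. Pads are 20 mm wide; open, the fingers measure 115 mm over their backs; the gripper's body (75 mm by 178 mm) begins 61 mm behind the grasp point.
Start: joints at [1.088, 0.423, 1.63, -0, 1.089, -0.019], TCP at [279.561, 558.973, 241.675] pointing down, gripper open.
Joint ranges: [-3, 3], [-0.9, 2.11], [0.09, 2.58], [-1.31, 4.45], [0.11, 2.69], [-2.54, 2.54]. Speed limits (rad/s): [2.39, 2.39, 3.01, 3.14, 3.14, 3.14].

INTERFACE

Orientations are given as a rotation vector (axis times angle).
In Python, from workcell import ctrl gives the robot as it stands.
- The arm moves only by the tool arm_command, never from a script. Its argument "series" is a list of rows, each an object with "linear": the shift along the tool's x, y, z in m, a list of three; "turn": the turn about the tool's z in rad. A call has 1 to 10 rows; each row shifts and turns the commanded pose from where the row before left it, along the tool's axes as they then stand; what a row does not reach is not made up. A row lasts 1/10 s, in which the tool goes at most 50 mm and 8.59 degrees, less where a joint would pass 70% of its speed; a pose out of reach is approached as far as the arm can. A call with a gripper value outside its range is refused whole. "jaw" is the opening, from -1 (shut) to 1 (fully open), set as the call begins (left out, the last holds). The fingers move at their own pace and stop on an object; the grip force is fixed at half the most. Time passes only in rows, so rows that do not move let the fingers close. It gives the time, the measured TCP pose, the force, the opening and the grip force at its end, in the units of the state.
- ctrl.get_obs(): the state, without advancing time (a new reading comes with each control period).
- ctrl.get_image(name): name is "side" or "top" or "wrist"; returns a dict with "frame" (420x560x3 uint8, blue, green, red), "fx", "fy", "cx", "cy" (pixels), "rvec" (rotation vector, rad) and "tvec" (3), from world to camera coordinates, as OpenCV has them. Camera axes: x right, y down, z forward; pixel columns grow to the right and rows downward; lengths in mm; the calibration is good to about 2 mm. The wrist camera is an equidistant fisheye: a pixel r from the principal point sees the ray r / f radians off the axis. A picture is of the moment at which its call begins. There is no depth.
- ctrl.close_job(): hands the job in; it is judged then, once.
The state is a dict: "t": time; "qpos": joint angles; "qvel": joint speeds; "joint_torque": joint torques, N m; "ee_pos": TCP position; "orientation": TCP orientation; "ft_force": force on the tool from outside, world axes, zero at the start; "moment": the same for the moment, N m; "width": finger opening in mm; "grasp_force": force on a finger pad.
Only numpy, scipy, OpenCV 4.12 (cv2) and the standard library are available. Lean on these libraries where they do the work, as an engineer would, in place of code of your own. Each camera call takes 0.05 s, during which the arm holds its last target. There are 200 camera calls.

## Working session

There is one attempt and no reset: what is moved stays moved. The work goes in short steps, Python scripts to look and compute and a tool call to move; the robot and the scene stay as the last step left them, time stands still between calls to the robot, and variables do not carry over. Pictures are saved under pics/ and viewed, at most 10 in all, crops included, and the job is handed in when it is done.

Besides the shell and the picture viewer there is one more tool, called by a JSON object that holds its "method" and its "body". arm_command: Moves the arm, as the interface text tells. Its arguments: {"type":"object","properties":{"series":{"type":"array"},"jaw":{"type":"number"}},"required":["series"]}

```bash
mkdir -p pics; cat > h.py <<'E'
import numpy as np, cv2, pickle
from workcell import ctrl
def grab(n,tag):
    im=ctrl.get_image(n); cv2.imwrite(f'pics/{tag}.png',im['frame']); pickle.dump(im,open(f'{tag}.pkl','wb')); return im
def ray(im,u,v):
    R=cv2.Rodrigues(np.array(im['rvec'],float))[0]; t=np.array(im['tvec'],float).ravel()
    d=R.T@np.array([(u-im['cx'])/im['fx'],(v-im['cy'])/im['fy'],1]); return -R.T@t,d
def onz(im,u,v,z):
    c,d=ray(im,u,v); return c+d*(z-c[2])/d[2]
def two(a,pa,b,pb):
    c1,d1=ray(a,*pa);c2,d2=ray(b,*pb)
    s=np.linalg.lstsq(np.c_[d1,-d2],c2-c1,rcond=None)[0]
    p,q=c1+s[0]*d1,c2+s[1]*d2
    return (p+q)/2,np.linalg.norm(p-q)
def blobs(im,lo,hi,amin=40):
    m=cv2.inRange(cv2.cvtColor(im['frame'],cv2.COLOR_BGR2HSV),lo,hi)
    n,_,s,c=cv2.connectedComponentsWithStats(m)
    return [(c[i].round(1).tolist(),s[i].tolist()) for i in range(1,n) if s[i][4]>=amin]
E
python3 - <<'E'
from h import *
for n in('top','side'):
    im=grab(n,n+'0')
    print(n,'red',blobs(im,(0,140,60),(6,255,255)),blobs(im,(174,140,60),(180,255,255)),'or',blobs(im,(8,150,100),(20,255,255)))
o=ctrl.get_obs();print(o['t'],o['ee_pos'],o['orientation'],o['ft_force'])
E
cd pics; python3 -c "
import cv2;a=cv2.imread('top0.png');print(a.shape)"
```

```text
top red [([247.8, 227.7], [240, 221, 16, 15, 189]), ([369.5, 237.3], [361, 229, 19, 17, 217]), ([64.0, 322.4], [61, 316, 8, 14, 63])] [] or [([222.2, 175.4], [218, 171, 9, 10, 72]), ([160.5, 234.8], [158, 226, 6, 20, 49])]
side red [([65.0, 81.2], [51, 71, 25, 21, 216]), ([236.0, 182.8], [226, 176, 21, 14, 162]), ([315.4, 268.6], [304, 260, 24, 18, 230])] [] or [([266.1, 157.5], [261, 153, 11, 10, 82])]
0.1 [279.35483504 558.60192433 241.00772519] [-7.21951310e-01 -3.05714390e+00  1.96239745e-03] [ 0.13420283 -0.1107252  -0.29716037]
(420, 560, 3)
```

View pics/top0.png

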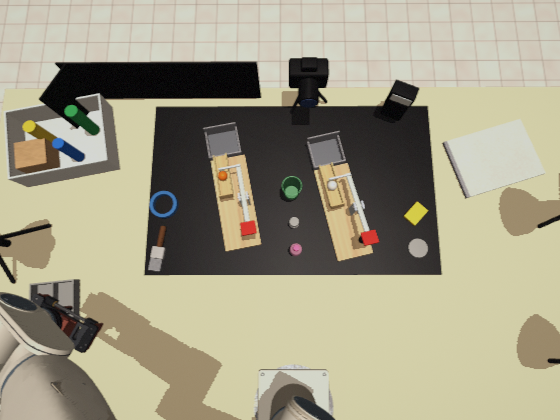

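View pics/side0.png

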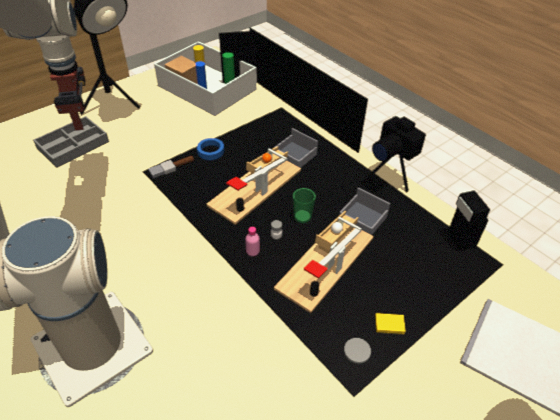

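The top view shows the orange ball's rig on the left: paddle at (248,228), ball at (222,175), tray near (223,140). The side view agrees: paddle at (236,183), ball at (266,157).

```bash
python3 - <<'E'
from h import *
T=pickle.load(open('top0.pkl','rb'));S=pickle.load(open('side0.pkl','rb'))
p,e=two(T,(247.8,227.7),S,(236,182.8));print('paddle',p,e,onz(T,247.8,227.7,126),onz(S,236,182.8,126))
b,e=two(T,(222.2,175.4),S,(266.1,157.5));print('ball',b,e)
tr=onz(T,224,142,10);print('tray approx',tr)
w,e=two(T,(369.5,237.3),S,(315.4,268.6));print('white paddle',w,e)
# rig yaw from ball-paddle: local vector paddle(-?,-35)->ball
o=ctrl.get_obs();R=cv2.Rodrigues(np.array(o['orientation']))[0];print(R.round(3))
tip=o['ee_pos'];print(tip, 'tool delta m',R.T@(np.array([p[0],p[1],tip[2]])-tip)/1000)
for s in('top','side'):
  im=pickle.load(open(s+'0.pkl','rb'));print(s,im['fx'],ray(im,0,0)[0])
E
```

```text
paddle [538.46904843 138.99300148 121.85999284] 0.4595564335318649 [537.62895905 138.6981129  126.        ] [536.21391659 135.18820978 126.        ]
ball [723.73364783 233.05509366  57.88350786] 1.0831857497674793
tray approx [859.28671604 238.95719266  10.        ]
white paddle [ 509.7469897  -231.2428979   118.37610904] 1.981592013710524
[[-0.894  0.447 -0.001]
 [ 0.447  0.894 -0.001]
 [ 0.    -0.001 -1.   ]]
[279.35483504 558.60192433 241.00772519] tool delta m [-4.19455018e-01 -2.59363095e-01  3.10543369e-04]
top 380.79924863902994 [ 361.71275108   27.14379289 1269.80738919]
side 497.44410484590423 [ -47.25575961 -742.59045308 1105.01967066]
```

{"method": "arm_command", "body": {"jaw": -1, "series": [{"linear": [-0.035, -0.0216, 0], "turn": 0}, {"linear": [-0.035, -0.0216, 0], "turn": 0}, {"linear": [-0.035, -0.0216, 0], "turn": 0}, {"linear": [-0.035, -0.0216, 0], "turn": 0}, {"linear": [-0.035, -0.0216, 0], "turn": 0}, {"linear": [-0.035, -0.0216, 0], "turn": 0}, {"linear": [-0.035, -0.0216, 0], "turn": 0}, {"linear": [-0.035, -0.0216, 0], "turn": 0}, {"linear": [-0.035, -0.0216, 0], "turn": 0}, {"linear": [-0.035, -0.0216, 0], "turn": 0}]}}

```text
t: 1.1
ee_pos: [496.4, 207.6, 241.5]
orientation: [-0.722, -3.057, 0.0]
ft_force: [0.5, -0.6, 0.6]
width: 11.0
grasp_force: 0.0
```

{"method": "arm_command", "body": {"series": [{"linear": [-0.023, -0.0145, 0], "turn": 0}, {"linear": [-0.023, -0.0145, 0], "turn": 0}, {"linear": [-0.023, -0.0145, 0], "turn": 0}, {"linear": [0, 0, 0], "turn": -0.13}, {"linear": [0, 0, 0], "turn": -0.13}, {"linear": [0, 0, 0], "turn": -0.13}, {"linear": [0, 0, 0], "turn": -0.13}, {"linear": [0, 0, 0], "turn": -0.13}, {"linear": [0, 0, 0], "turn": 0}, {"linear": [0, 0, 0], "turn": 0}]}}

```text
t: 2.1
ee_pos: [538.1, 139.4, 241.5]
orientation: [0.287, -3.128, 0.0]
ft_force: [-0.6, 0.1, -0.9]
width: 0.2
grasp_force: 0.0
```

```bash
python3 - <<'E'
from h import *
def fish(im,u,v):
    R=cv2.Rodrigues(np.array(im['rvec'],float))[0]; t=np.array(im['tvec'],float).ravel()
    x=np.array([(u-im['cx'])/im['fx'],(v-im['cy'])/im['fy']]);r=np.hypot(*x)
    return -R.T@t,R.T@np.r_[x/r*np.sin(r),np.cos(r)]
im=grab('wrist','wrist1')
o=ctrl.get_obs();print(o['t'],o['ee_pos'],cv2.Rodrigues(np.array(o['orientation']))[0].round(3),o['width'],o['ft_force'])
for c,s in blobs(im,(0,140,60),(6,255,255)):
    C,d=fish(im,*c); print(c,s,C,C+d*(124-C[2])/d[2])
E
```

```text
2.15 [538.06275219 139.45075871 241.49952161] [[-0.983 -0.182 -0.   ]
 [-0.182  0.983 -0.   ]
 [ 0.     0.    -1.   ]] 0.5646415760530092 [ 0.22368624 -0.1253837   1.05290352]
[276.4, 203.7] [248, 180, 57, 49, 2568] [469.54381198 126.78273728 384.48842255] [536.50083852 135.85868849 124.        ]
```

View pics/wrist1.png

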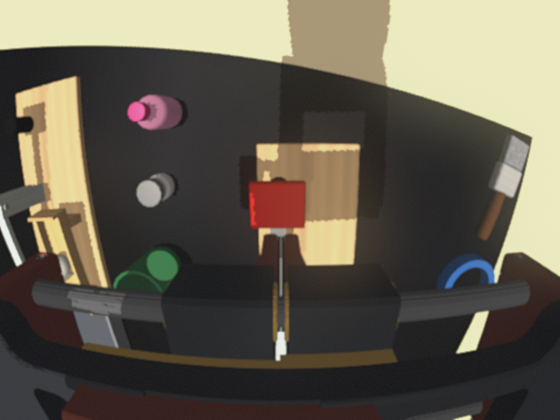

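The wrist view shows the red paddle at (276,204), square to the tool, and the ray puts it at about (536.5, 136). That needs a shift of 2 to 3 mm before pressing.

{"method": "arm_command", "body": {"series": [{"linear": [0.002, -0.003, 0.02], "turn": 0}, {"linear": [0, 0, 0.03], "turn": 0}, {"linear": [0, 0, 0.03], "turn": 0}, {"linear": [0, 0, 0.012], "turn": 0}, {"linear": [0, 0, 0.008], "turn": 0}, {"linear": [0, 0, 0.008], "turn": 0}, {"linear": [0, 0, 0.008], "turn": 0}, {"linear": [0, 0, 0.008], "turn": 0}, {"linear": [0, 0, 0.006], "turn": 0}, {"linear": [0, 0, 0], "turn": 0}]}}

```text
t: 3.15
ee_pos: [536.8, 136.1, 111.2]
orientation: [0.292, -3.128, 0.0]
ft_force: [-3.2, -0.7, 3.8]
width: 0.7
grasp_force: 2.2
```

```bash
python3 - <<'E'
from h import *
T=grab('top','top2');S=grab('side','side2')
for im in(T,S):print(blobs(im,(8,150,100),(20,255,255),30))
o=ctrl.get_obs();print(o['t'],o['ee_pos'],o['ft_force'])
E
```

```text
[([219.9, 161.0], [216, 158, 9, 7, 48]), ([160.3, 235.5], [158, 226, 6, 20, 44])]
[([276.1, 149.9], [273, 147, 8, 7, 34]), ([182.9, 159.8], [174, 156, 18, 8, 34])]
3.25 [536.77989733 136.147493   111.74822428] [-2.62236405 -1.26546886  4.80008717]
```

The ball is already rolling under the raised gate, so I'll hold the paddle down.

{"method": "arm_command", "body": {"series": [{"linear": [0, 0, 0], "turn": 0}, {"linear": [0, 0, 0], "turn": 0}, {"linear": [0, 0, 0], "turn": 0}, {"linear": [0, 0, 0], "turn": 0}, {"linear": [0, 0, 0], "turn": 0}, {"linear": [0, 0, 0], "turn": 0}, {"linear": [0, 0, 0], "turn": 0}, {"linear": [0, 0, 0], "turn": 0}, {"linear": [0, 0, 0], "turn": 0}, {"linear": [0, 0, 0], "turn": 0}]}}

```text
t: 4.25
ee_pos: [536.8, 136.1, 111.7]
orientation: [0.292, -3.128, 0.0]
ft_force: [-2.8, -0.8, 4.5]
width: 0.4
grasp_force: 2.2
```

{"method": "arm_command", "body": {"series": [{"linear": [0, 0, 0], "turn": 0}, {"linear": [0, 0, 0], "turn": 0}, {"linear": [0, 0, 0], "turn": 0}, {"linear": [0, 0, 0], "turn": 0}, {"linear": [0, 0, 0], "turn": 0}, {"linear": [0, 0, 0], "turn": 0}, {"linear": [0, 0, 0], "turn": 0}, {"linear": [0, 0, 0], "turn": 0}, {"linear": [0, 0, 0], "turn": 0}, {"linear": [0, 0, 0], "turn": 0}]}}

```text
t: 5.25
ee_pos: [536.8, 136.1, 111.7]
orientation: [0.292, -3.128, 0.0]
ft_force: [-4.1, 0.0, 3.6]
width: 0.4
grasp_force: 2.2
```

```bash
python3 - <<'E'
from h import *
T=grab('top','top3');S=grab('side','side3')
print(blobs(T,(8,150,100),(20,255,255),15),blobs(S,(8,150,100),(20,255,255),15))
cv2.imwrite('pics/c3.png',np.hstack([cv2.resize(T['frame'][100:270,170:310],None,fx=2.7,fy=2.7),cv2.resize(S['frame'][100:270,190:330],None,fx=2.7,fy=2.7)]))
E
```

```text
[([216.7, 135.1], [213, 131, 9, 9, 64]), ([160.5, 234.9], [158, 226, 6, 20, 45])] [([296.7, 143.6], [293, 140, 9, 9, 64]), ([182.1, 159.9], [174, 157, 18, 7, 30])]
```

View pics/c3.png

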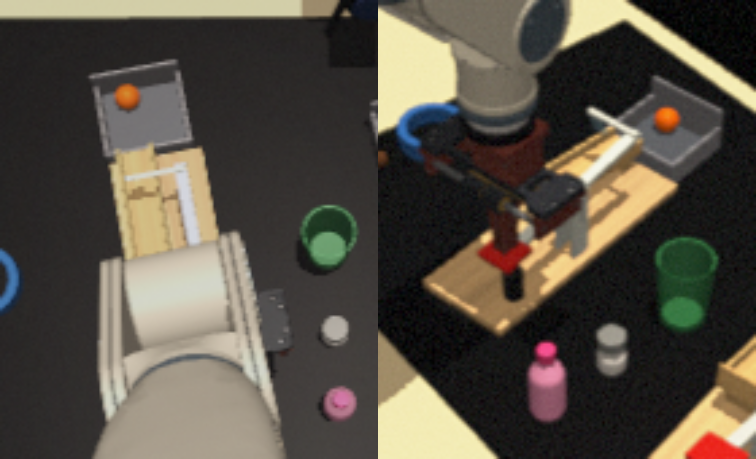

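The crops show the orange ball in the grey tray, at top (217,135) and side (297,144). The paddle is down and the bystanders haven't moved, so I'll let it up.

{"method": "arm_command", "body": {"series": [{"linear": [0, 0, -0.008], "turn": 0}, {"linear": [0, 0, -0.01], "turn": 0}, {"linear": [0, 0, -0.01], "turn": 0}, {"linear": [0, 0, -0.01], "turn": 0}, {"linear": [0, 0, -0.012], "turn": 0}, {"linear": [0, 0, -0.03], "turn": 0}, {"linear": [0, 0, -0.04], "turn": 0}, {"linear": [0, 0, -0.03], "turn": 0}, {"linear": [0, 0, 0], "turn": 0}, {"linear": [0, 0, 0], "turn": 0}]}}

```text
t: 6.35
ee_pos: [536.7, 136.1, 262.5]
orientation: [-0.292, 3.127, 0.0]
ft_force: [-0.6, -0.9, -0.9]
width: 0.6
grasp_force: 0.0
```

{"method": "arm_command", "body": {"series": [{"linear": [0, 0, 0], "turn": 0}, {"linear": [0, 0, 0], "turn": 0}, {"linear": [0, 0, 0], "turn": 0}, {"linear": [0, 0, 0], "turn": 0}, {"linear": [0, 0, 0], "turn": 0}]}}

```text
t: 6.85
ee_pos: [536.7, 136.1, 261.2]
orientation: [0.292, -3.127, 0.0]
ft_force: [0.2, 0.5, -0.1]
width: 0.6
grasp_force: 0.0
```

```bash
python3 - <<'E'
from h import *
T=grab('top','top4');S=grab('side','side4')
print(blobs(T,(8,150,100),(20,255,255),15),blobs(S,(8,150,100),(20,255,255),15),blobs(S,(0,140,60),(6,255,255)))
cv2.imwrite('pics/c4.png',np.hstack([cv2.resize(T['frame'][100:270,170:310],None,fx=2.7,fy=2.7),cv2.resize(S['frame'][100:270,190:330],None,fx=2.7,fy=2.7)]))
E
```

```text
[([216.7, 135.1], [213, 131, 9, 9, 64]), ([160.1, 236.1], [158, 227, 5, 19, 34])] [([296.5, 143.7], [293, 140, 8, 9, 63]), ([183.1, 159.8], [174, 157, 18, 7, 28])] [([236.2, 183.0], [226, 177, 21, 13, 145]), ([315.4, 268.6], [304, 260, 24, 18, 232])]
```

View pics/c4.png

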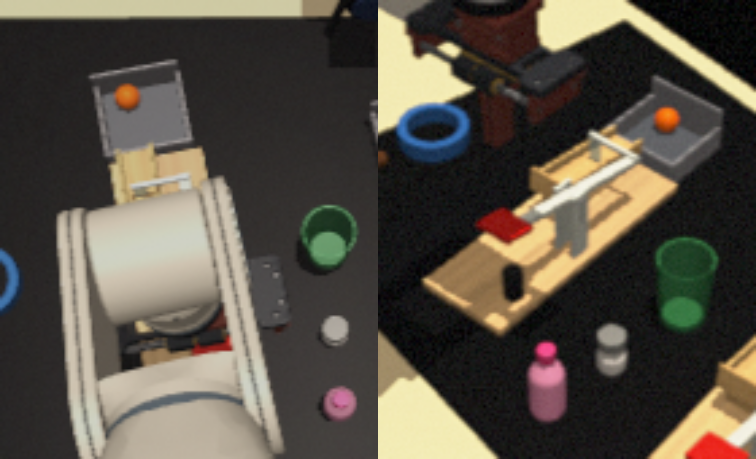

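The paddle is back up at its rest position, side (236,183). The gate is shut, the ball is still in the tray, and the arm is clear.

```bash
python3 -c "
from workcell import ctrl
print(ctrl.close_job())"
```

```text
the job is handed in; nothing more can be done
None
```

The orange ball rolled into its tray while the paddle was held down; the paddle then came back up, the gate dropped shut, and I handed in the job at about 7 s with the arm clear.

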